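# Clamp a ladle blank for carving with a lever bolt

### The arm

A 6-joint arm with a two-finger parallel gripper is mounted at the origin on the work surface. World frame = base frame: x ahead of the robot, y to its left, z up, the work surface at z = 0. Lengths are in mm, angles in rad, forces in N, time in s.
With the tool pointing down it reaches from about 325 to 775 mm from the base axis. Payload 5.5 kg.
Tool frame: the origin (TCP) lies between the finger pads; the fingertips stand robot.nose_length ahead of it and the grasp point (between the pads) lies 5 mm behind it (robot.nose_length is the distance from the TCP to the fingertips, in mm); y points along the fingers, x is the direction in which the jaws open and shut, and the axes are right-handed (so a half turn about y gives the same grasp; the last joint's range is limited). The gripper opens to 85 mm and grips with 20 to 120 N. Pads are 22 mm wide; open, the fingers measure 114 mm over their backs; the gripper's body (76 mm by 85 mm) begins 54 mm behind the grasp point. The pads swing forward as they close: fully open they stand 13 mm farther back than shut.
Start: joints at [-1.364, 0.091, 1.231, -0, 1.82, -0.057], TCP at [156.45, -579.258, 245.275] pointing down, gripper open.
Joint ranges: [-2.87, 2.87], [-0.86, 2.18], [0.17, 2.46], [-1.51, 4.65], [0.06, 2.69], [-2.65, 2.65]. Speed limits (rad/s): [2.57, 2.57, 3.01, 3.14, 3.14, 3.14].

### API

Orientations are given as a 3x3 rotation matrix whose columns are the frame's x, y, z axes.
In Python, from workcell import status, vision, job, robot gives the robot as it stands.
- The arm moves only by the tool drive_tool, never from a script. Its argument "increments" is a list of rows, each a list of 3 entries, a list of its own where there are three numbers: the closure, from -1 (fully open) to 1 (shut), then the shift along the tool's x, y, z in m, then the turn about the tool's y in rad. In form: [[jaw, [x, y, z], yaw], ...]. A call has 1 to 12 rows; each row is the pose to reach, as a shift and turn from the pose measured when the call began, along the tool's axes at that moment; what a row does not reach only later rows make up. A row lasts 1/8 s, in which the tool goes at most 62.5 mm and 10.7 degrees, less where a joint would pass 70% of its speed; a pose out of reach is approached as far as the arm can. A call with a gripper value outside its range is refused whole. The fingers move at their own pace and stop on an object; "grip_force" is the grip in N (left out, the last holds). Time passes only in rows, so rows that repeat a pose let the fingers close. It gives the time, the measured TCP pose, the force and the opening at its end, in the units of the state.
- status.read_state(): the state, without advancing time (a new reading comes with each control period).
- vision.read_camera(name): name is "scene" or "top" or "wrist"; returns the picture (384x512x3 uint8, blue, green, red); there is no depth.
- vision.camera_info(name): a dict with "vertical_fov" (degrees; the focal length in pixels is half the picture's height over the tangent of half this angle, whatever the lens; pixels are square), "cx", "cy" (the principal point, pixels), "rvec" (rotation vector, rad) and "tvec" (3), from world to camera coordinates, as OpenCV has them; the wrist camera has in their place "T_tool_cam" (4x4, takes a point from camera to tool coordinates, whose origin is the TCP and whose axes are the tool frame's). Camera axes: x right, y down, z forward; pixel columns grow to the right and rows downward; lengths in mm; the calibration is good to about 2 mm. A picture is of the moment at which its call begins: read the wrist's pose just before it. camera_info takes no time and is no camera call.
- job.close_job(): hands the job in, once; it reports no verdict.
The state is a dict: "time_s": time; "qpos": joint angles; "joint_velocities": joint speeds; "joint_efforts": joint torques, N m; "position": TCP position; "eef_rot": TCP orientation; "force": force on the tool from outside, world axes, zero at the start; "torque": the same for the moment, N m; "finger_gap": finger opening in mm.
Only numpy, scipy, OpenCV 4.12 (cv2) and the standard library are available. Lean on these libraries where they do the work, as an engineer would, in place of code of your own. Each camera call takes 0.05 s, during which the arm holds its last target. There are 200 camera calls.

### The job

Clamp the ladle blank that lies in the bench clamp: with its lever standing up, screw the lever bolt down by turning it clockwise until the foot is just snug on the wood, then fold the lever over until it lies fully shut, and let go. Snug only, not forced, or shutting the lever will crush the blank; leave the blank where it lies and do not disturb the other things on the bench.

Things in the scene. Friction and masses are not known exactly. Their poses are not given: they have to be found in the camera images.
- clamp_frame: dark cast-iron bench clamp fixed to the bench: base plate 160 x 130 x 18 mm with an upright column on its -x side and an arm reaching over the plate, 102 mm high, ending in a round boss (42 mm across, top at 106 mm). Origin: underside of the plate, on the bolt's axis; z up. Does not move
- bolt_pivot (a point): pivot pin of the lever, on the axis of the steel lever bolt that stands upright in the boss, 18 mm above the underside of the bolt's round head (32 mm across); about 136 mm above the bench at the start. z axis: the bolt's axis, up; x axis: the way the lever folds over. It turns and sinks with the bolt
- head (a joint): turning angle of the bolt in rad; it grows clockwise seen from above, which screws the bolt down, 12 mm a full turn. It drags with about 0.11 N m and stays where left. The foot meets the blank after 0.6 to 4 rad from the start; then the moment climbs about 0.4 N m per further rad. Snug is 0.15 to 0.3 N m above free running
- lever_mid (a point): centre of the blade of the bolt's lever, 48 mm from the pivot. The blade is a flat steel bar, 24 mm wide, 12 mm thick, with its end 78 mm from the pivot; it stands straight up on the bolt when open and is then the handle to turn the bolt by. z axis: along the blade away from the pivot; y axis: across its width, along the pivot pin; x axis: through its thickness, the way it folds
- lever (a joint): angle of the lever: 0 = open, standing straight up; 1.57 rad = closed, folded flat across the bolt's head. It folds one way only, by pushing the blade's back (its -x face) over and down; its cam pushes the foot 2.4 mm further down and resists with 0.2 to 0.35 N m, growing as it closes; it stays where it is left
- stem: the steel lever bolt with all it carries (head, lever, sprung foot); origin on its axis at the underside of its head. At its lower end, under the boss, sits a round foot 30 mm across, sprung at about 20 N per mm, set out of the bolt by an amount that differs each time. Its load shows most truly in the turning moment while the bolt is turned in slowly (after a quick turn the drag can reverse)
- blank: ladle blank of pale wood lying loose on the clamp's packing board between two low lips: a straight handle part 48 x 150 mm and a round bowl end 72 mm across at its +y end, 26 mm thick; origin: underside, middle of the straight part. It lies under the foot along the frame's y
- mallet: joiner's mallet, head 60 x 110 x 70 mm, handle 165 mm, loose on the bench near the clamp, to be left alone; origin on its underside
- chisel_wide: chisel, 220 mm long, 22 mm blade, loose on the bench near the clamp, to be left alone; origin on its underside near the blade's root
- chisel_narrow: chisel, 220 mm long, 10 mm blade, loose on the bench near the clamp, to be left alone; origin on its underside near the blade's root
- jug: open wooden jug with handle, 100 mm across, 150 mm high, loose on the bench near the clamp, to be left alone; origin on its underside
- offcut: wood offcut 90 x 45 x 30 mm, loose on the bench near the clamp, to be left alone; origin on its underside
- sanding_block: cork sanding block 100 x 60 x 35 mm, loose on the bench near the clamp, to be left alone; origin on its underside
- wax_tin: flat round tin 70 mm across, 40 mm high, loose on the bench near the clamp, to be left alone; origin on its underside

How it is judged:
By the outcome, as a careful person would: the job done as asked, in the order asked, and still so for the second after the job is handed in, with the robot touching nothing.
It also fails if it takes over 72 s, if anything falls off the work surface, if the arm or the gripper's body presses on something with over 40 N, if the wrist force passes 120 N, or if a joint passes its speed limit or range.

## Working session

There is one attempt and no reset: what is moved stays moved. The work goes in short steps, Python scripts to look and compute and a tool call to move; the robot and the scene stay as the last step left them, time stands still between calls to the robot, and variables do not carry over. Pictures are saved under pics/ and viewed, about 8 in all and at most 12, crops included, and the job is handed in when it is done.

Besides the shell and the picture viewer there is one more tool, called in YAML: its name, and indented under it one key for each argument. drive_tool: Moves the arm, as the interface text tells. Its arguments: {"type":"object","properties":{"increments":{"type":"array"},"grip_force":{"type":"number"}},"required":["increments"]}

```bash
mkdir -p pics; ls; python3 - <<'E'
from workcell import status,vision,robot
import cv2,numpy as np
a=vision.read_camera("scene");b=vision.read_camera("top")
cv2.imwrite("pics/scene.png",a);cv2.imwrite("pics/top.png",b)
for n in("scene","top","wrist"):print(vision.camera_info(n))
print(status.read_state(),robot.nose_length)
E
```

```text
pics
{'vertical_fov': 56.99311972582492, 'cx': 257.84879101549404, 'cy': 197.42338214655476, 'rvec': array([ 0.80862904,  2.50231434, -1.1781372 ]), 'tvec': array([ 441.178853  , -163.3505758 , 1214.45116382])}
{'vertical_fov': 48.21560792941066, 'cx': 258.5316261973102, 'cy': 198.86617583781745, 'rvec': array([ 2.16162922, -2.17572085,  0.05502613]), 'tvec': array([  77.98893011,  598.98983407, 1136.2956985 ])}
{'vertical_fov': 64.07239238653398, 'cx': 254.10954149151902, 'cy': 190.85086539620002, 'T_tool_cam': array([[ 9.99999911e-01, -4.13056210e-04,  8.82648991e-05,
        -1.00143728e+00],
       [-1.98178103e-04, -2.74293149e-01,  9.61646104e-01,
        -1.27541226e+02],
       [-3.73003438e-04, -9.61646036e-01, -2.74293207e-01,
         6.93510536e+01],
       [ 0.00000000e+00,  0.00000000e+00,  0.00000000e+00,
         1.00000000e+00]])}
{'time_s': 0.1, 'qpos': array([-1.36370098e+00,  9.18129950e-02,  1.23175711e+00, -4.44086960e-05,
        1.81980915e+00, -5.67038854e-02]), 'joint_velocities': array([ 0.00089111, -0.00236558, -0.00436796,  0.00081108,  0.00108009,
       -0.00052807]), 'joint_efforts': array([ 2.59184948e-03, -4.60217214e+01, -4.19217896e+01,  2.15886666e-05,
        1.05794452e-02, -2.13282379e-05]), 'position': array([ 156.38585737, -579.02618548,  244.25101991]), 'eef_rot': array([[ 2.60739330e-01, -4.09476695e-04,  9.65409154e-01],
       [-9.65407588e-01,  1.73957455e-03,  2.60739645e-01],
       [-1.78616800e-03, -9.99998403e-01,  5.82635948e-05]]), 'force': array([-0.68514066, -0.30447612,  0.4682799 ]), 'torque': array([ 0.00327306, -0.02733254, -0.0096124 ]), 'finger_gap': 85.51390499453173} 14.0
```

View pics/scene.png

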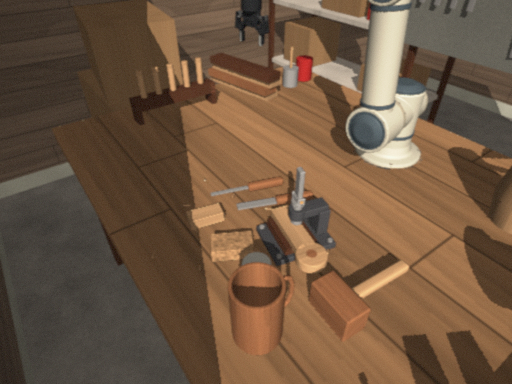

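View pics/top.png

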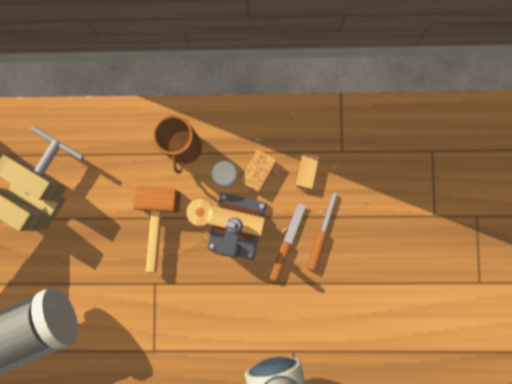

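The scene camera shows the clamp at about (300,220), with the lever standing up at about (300,185). In the top view the bolt is near (233,225). I'll enlarge both.

```bash
python3 - <<'E'
import cv2,numpy as np
a=cv2.imread("pics/scene.png")[155:285,240:350];b=cv2.imread("pics/top.png")[180:270,175:285]
a=cv2.resize(a,None,fx=4.5,fy=4.5,interpolation=cv2.INTER_CUBIC);b=cv2.resize(b,None,fx=3.2,fy=3.2,interpolation=cv2.INTER_CUBIC)
c=np.zeros((590,800,3),np.uint8);c[:585,:495][:a.shape[0],:a.shape[1]]=a[:585,:495]
b=b[:, :300];c[:b.shape[0],500:500+b.shape[1]]=b
cv2.imwrite("pics/crop.png",c)
E
```

```text
(no output)
```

View pics/crop.png

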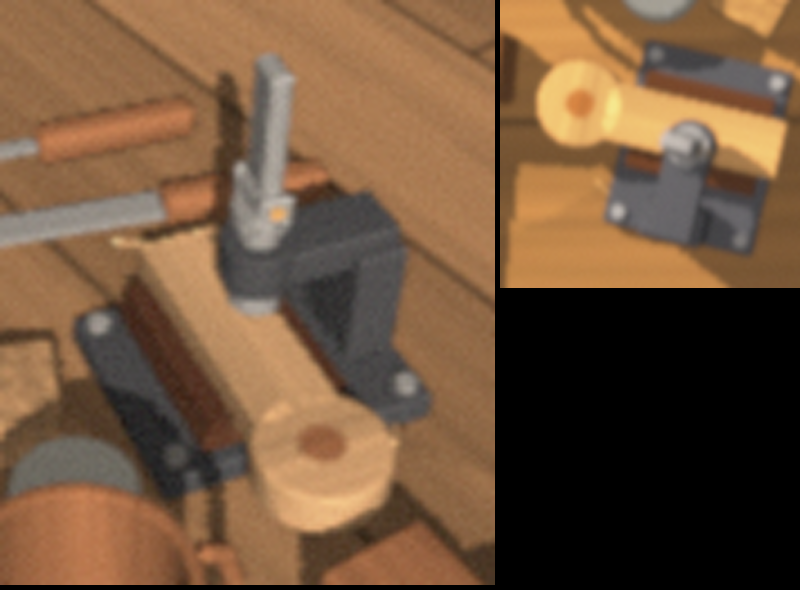

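```bash
cat > h.py <<'E'
import numpy as np,cv2
from scipy.optimize import least_squares
from workcell import status,vision
def cam(name,st=None):
    i=vision.camera_info(name);f=192/np.tan(np.radians(i['vertical_fov']/2))
    if name=='wrist':
        T=np.array(i['T_tool_cam']);st=st or status.read_state();R=st['eef_rot']
        Rc=R@T[:3,:3];c=R@T[:3,3]+st['position']
    else:
        Rc=cv2.Rodrigues(i['rvec'])[0].T;c=-Rc@i['tvec']
    return f,i['cx'],i['cy'],Rc,c
def proj(C,p):
    f,cx,cy,Rc,c=C;q=Rc.T@(np.array(p)-c);return np.array([cx+f*q[0]/q[2],cy+f*q[1]/q[2]])
def onz(C,u,v,z):
    f,cx,cy,Rc,c=C;d=Rc@np.array([(u-cx)/f,(v-cy)/f,1]);return c+d*(z-c[2])/d[2]
def show(tag=''):
    s=status.read_state();print(tag,'t',round(s['time_s'],2),'p',s['position'].round(1),'yaw_x',round(np.arctan2(s['eef_rot'][1,0],s['eef_rot'][0,0]),3),'F',s['force'].round(1),'T',s['torque'].round(3),'gap',round(s['finger_gap'],1),'q',s['qpos'].round(2));return s
E
python3 - <<'E'
from h import *
S=cam('scene');T=cam('top')
print('cams',S[4],T[4])
sp=lambda x,y:(240+x/4.5,155+y/4.5)
tp=lambda x,y:(175+(x-500)/3.2,180+y/3.2)
print('leverend scene',onz(S,*sp(274,65),214),'top(lever end?)',onz(T,*tp(670,141),214),'head',onz(T,*tp(688,146),122))
print('boss scene',onz(S,*sp(252,235),106))
a=[onz(T,*tp(*p),20) for p in((655,55),(780,82),(740,240),(617,212))]
for p in a:print(p)
y=a[0]-a[1]+a[3]-a[2];print('frame y',np.degrees(np.arctan2(y[1],y[0])),'center',sum(a)/4)
E
```

```text
cams [964.26596765 586.82890105 649.64359827] [ 509.2245556    43.02835981 1181.04949989]
leverend scene [528.47892379 137.05350956 214.        ] top(lever end?) [528.20005346 137.91960654 214.        ] head [526.07108304 133.02921006 122.        ]
boss scene [530.48587887 134.40095376 106.        ]
[605.1286974  169.75045463  20.        ]
[581.36181682  63.54905744  20.        ]
[448.5826763   97.98697084  20.        ]
[472.4569635  201.77357049  20.        ]
frame y 77.21736804465408 center [526.8825385  133.26501335  20.        ]
```

drive_tool:
  increments:
    - [-1,[0,-0.06,0],0]
    - [-1,[-0.04,-0.086,0.04],-0.13]
    - [-1,[-0.08,-0.086,0.078],-0.26]
    - [-1,[-0.127,-0.086,0.117],-0.4]
    - [-1,[-0.169,-0.086,0.156],-0.53]
    - [-1,[-0.211,-0.086,0.195],-0.66]
    - [-1,[-0.254,-0.086,0.234],-0.8]
    - [-1,[-0.296,-0.086,0.272],-0.93]
    - [-1,[-0.338,-0.086,0.311],-1.06]
    - [-1,[-0.38,-0.086,0.35],-1.2]
    - [-1,[-0.423,-0.086,0.389],-1.33]
    - [-1,[-0.465,-0.086,0.428],-1.46]

```text
time_s: 1.6
position: [448.8, -16.7, 330.9]
eef_rot: [[0.988, -0.0, -0.157], [0.157, 0.002, 0.988], [-0.0, -1.0, 0.002]]
force: [0.3, -1.1, 0.0]
finger_gap: 85.6
```

```bash
python3 - <<'E'
from h import *
s=show();d=np.array([528,135,330])-s['position'];print(s['eef_rot'].T@d)
E
```

```text
t 1.6 p [448.8 -16.7 330.9] yaw_x 0.157 F [ 0.3 -1.1  0. ] T [-0.02  -0.057  0.068] gap 85.6 q [-0.11 -0.27  1.42  0.    2.   -0.27]
[101.99562056   1.08235722 137.42760574]
```

drive_tool:
  increments:
    - [-1,[0.03,0,0.04],0]
    - [-1,[0.06,0,0.08],0]
    - [-1,[0.09,0,0.12],0]
    - [-1,[0.102,0,0.137],0]
    - [-1,[0.102,0,0.137],0]
    - [-1,[0.102,0,0.137],0]

```text
time_s: 2.35
position: [527.8, 133.5, 331.3]
eef_rot: [[0.988, -0.0, -0.156], [0.156, 0.001, 0.988], [-0.0, -1.0, 0.001]]
force: [-0.9, 0.4, -0.1]
finger_gap: 85.0
```

```bash
python3 - <<'E'
from h import *
s=show();im=vision.read_camera('wrist');cv2.imwrite('pics/w1.png',im)
C=cam('wrist',s);print(proj(C,[528,135,214]),proj(C,[528,135,118]))
np.save('w1.npy',np.array([s['position'],*s['eef_rot']]))
cv2.imwrite('pics/w1b.png',cv2.resize(im,None,fx=1.5,fy=1.5,interpolation=cv2.INTER_CUBIC))
E
```

```text
t 2.35 p [527.8 133.5 331.3] yaw_x 0.156 F [-0.9  0.4 -0.1] T [-0.024 -0.026 -0.002] gap 85.0 q [ 0.18 -0.02  1.19  0.    1.97  0.03]
[255.09331646 190.07054285] [254.84775988 167.05304006]
```

View pics/w1b.png

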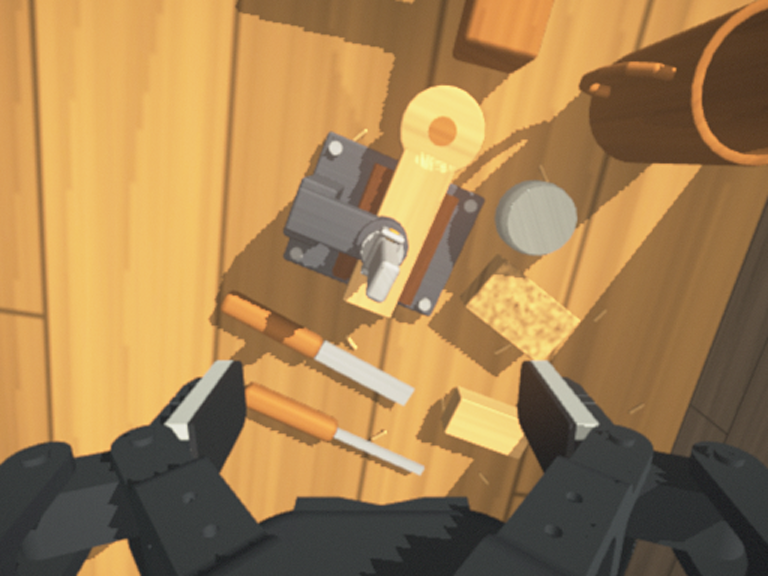

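```bash
python3 - <<'E'
import cv2
im=cv2.imread('pics/w1.png')[135:210,215:295]
cv2.imwrite('pics/w1c.png',cv2.resize(im,None,fx=8,fy=8,interpolation=cv2.INTER_CUBIC))
E
```

```text
(no output)
```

View pics/w1c.png

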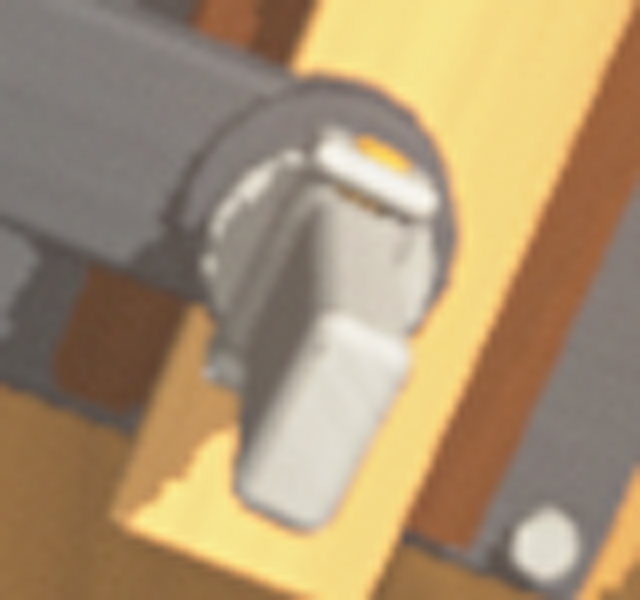

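```bash
python3 - <<'E'
from h import *
m=np.load('w1.npy');C=cam('wrist',dict(position=m[0],eef_rot=m[1:]))
P=[onz(C,215+x/8,135+y/8,214) for x,y in((330,325),(408,352),(318,525),(240,490))]
c=sum(P)/4;w=P[0]+P[1]-P[2]-P[3];n=P[1]+P[2]-P[0]-P[3]
print(c,'width dir',np.arctan2(w[1],w[0]),np.linalg.norm(w)/2,'normal',np.arctan2(n[1],n[0]),np.linalg.norm(n)/2)
q=onz(C,215+382/8,135+152/8,136);print('pin',q, 'head', onz(C,215+325/8,135+240/8,120))
E
```

```text
[528.01410925 136.82021526 214.        ] width dir 1.253415781242072 20.36717362898491 normal -0.2356659183544102 8.73180740622972
pin [533.46104016 153.76348438 136.        ] head [528.42830499 137.84750027 120.        ]
```

drive_tool:
  increments:
    - [-1,[0.001,0.0,0.0035],0.15]
    - [-1,[0.001,0.03,0.0035],0.3]
    - [-1,[0.001,0.06,0.0035],0.436]
    - [-1,[0.001,0.09,0.0035],0.436]
    - [-1,[0.001,0.12,0.0035],0.436]
    - [-1,[0.001,0.14,0.0035],0.436]
    - [-1,[0.001,0.152,0.0035],0.436]
    - [-1,[0.001,0.152,0.0035],0.436]
    - [-1,[0.001,0.152,0.0035],0.436]

```text
time_s: 3.52
position: [528.7, 137.1, 180.9]
eef_rot: [[0.961, 0.002, 0.276], [-0.276, 0.002, 0.961], [0.002, -1.0, 0.002]]
force: [-0.5, 0.3, 0.3]
finger_gap: 85.4
```

```bash
python3 - <<'E'
from h import *
s=show();im=vision.read_camera('wrist')
a=cv2.resize(im[150:384,130:380],(500,468),interpolation=cv2.INTER_CUBIC)
b=cv2.resize(vision.read_camera('scene')[120:220,270:330],(280,468),interpolation=cv2.INTER_CUBIC)
cv2.imwrite('pics/w2.png',np.hstack([a,b]))
E
```

```text
t 3.52 p [528.7 137.1 180.9] yaw_x -0.28 F [-0.5  0.3  0.3] T [-0.053 -0.046 -0.009] gap 85.4 q [ 0.19 -0.06  1.5   0.    1.7   0.47]
```

View pics/w2.png

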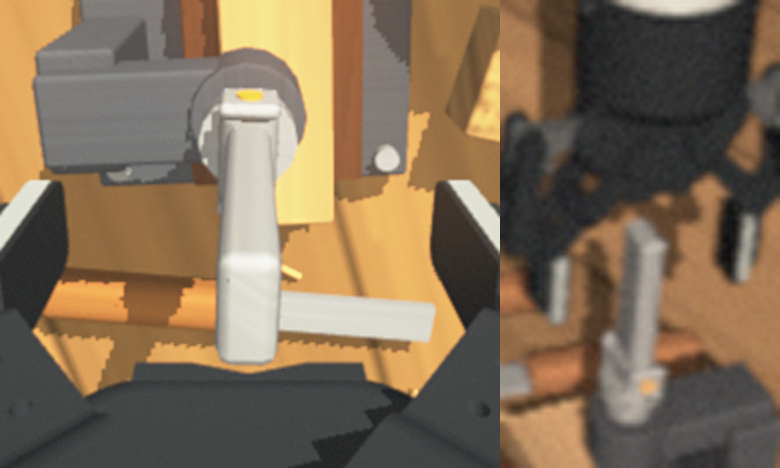

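Blade is centred between the jaws (crop x≈248 against about 250) and square to them. I'll close on it.

drive_tool:
  increments:
    - [0,[0,0.001,0],0]
    - [0.4,[0,0.001,0],0]
    - [0.7,[0,0.001,0],0]
    - [1,[0,0.001,0],0]
    - [1,[0,0.001,0],0]
    - [1,[0,0.001,0],0]
    - [1,[0,0.001,0],0]
    - [1,[0,0.001,0],0]
  grip_force: 60

```text
time_s: 4.62
position: [528.6, 137.3, 180.0]
eef_rot: [[0.961, 0.002, 0.276], [-0.276, 0.002, 0.961], [0.001, -1.0, 0.002]]
force: [-2.8, 0.4, 1.6]
finger_gap: 11.2
```

```bash
python3 - <<'E'
from h import *
show()
E
```

```text
t 4.62 p [528.6 137.3 180. ] yaw_x -0.28 F [-2.8  0.4  1.6] T [ 0.051  0.619 -0.063] gap 11.2 q [ 0.19 -0.06  1.5   0.    1.7   0.47]
```

drive_tool:
  increments:
    - [1,[0,0.0,0],0.04]
    - [1,[0,0.0,0],0.08]
    - [1,[0,0.0,0],0.12]
    - [1,[0,0.0,0],0.16]
    - [1,[0,0.0,0],0.2]
    - [1,[0,0.0005,0],0.24]
    - [1,[0,0.0005,0],0.28]
    - [1,[0,0.0005,0],0.32]
    - [1,[0,0.0007,0],0.36]
    - [1,[0,0.0007,0],0.4]

```text
time_s: 5.88
position: [529.2, 136.9, 179.3]
eef_rot: [[0.777, 0.003, 0.63], [-0.63, 0.001, 0.777], [0.002, -1.0, 0.003]]
force: [1.1, 0.2, 1.2]
finger_gap: 11.0
```

```bash
python3 - <<'E'
from h import *
show();show()
E
```

```text
t 5.88 p [529.2 136.9 179.3] yaw_x -0.681 F [1.1 0.2 1.2] T [-0.196 -0.157  0.131] gap 11.0 q [ 0.19 -0.06  1.5   0.    1.7   0.87]
 t 5.88 p [529.2 136.9 179.3] yaw_x -0.681 F [1.1 0.2 1.2] T [-0.196 -0.157  0.131] gap 11.0 q [ 0.19 -0.06  1.5   0.    1.7   0.87]
```

drive_tool:
  increments:
    - [1,[0,0.0001,0],0.04]
    - [1,[0,0.0002,0],0.08]
    - [1,[0,0.0003,0],0.12]
    - [1,[0,0.0004,0],0.16]
    - [1,[0,0.0005,0],0.2]
    - [1,[0,0.0005,0],0.24]

```text
time_s: 6.62
position: [529.6, 136.5, 178.8]
eef_rot: [[0.604, 0.004, 0.797], [-0.797, 0.0, 0.604], [0.002, -1.0, 0.004]]
force: [0.5, -1.2, 0.8]
finger_gap: 11.3
```

```bash
python3 -c "
from h import *
show()"
```

```text
t 6.62 p [529.6 136.5 178.8] yaw_x -0.923 F [ 0.5 -1.2  0.8] T [-0.283  0.041  0.077] gap 11.3 q [ 0.19 -0.06  1.5  -0.    1.7   1.11]
```

drive_tool:
  increments:
    - [1,[0,0.0001,0],0.04]
    - [1,[0,0.0002,0],0.08]
    - [1,[0,0.0003,0],0.12]
    - [1,[0,0.0004,0],0.16]
    - [1,[0,0.0005,0],0.2]
    - [1,[0,0.0005,0],0.24]

```text
time_s: 7.38
position: [529.9, 136.1, 178.4]
eef_rot: [[0.395, 0.005, 0.918], [-0.918, -0.001, 0.395], [0.003, -1.0, 0.005]]
force: [-0.4, -1.8, 2.3]
finger_gap: 11.3
```

```bash
python3 -c "
from h import *
show()"
```

```text
t 7.38 p [529.9 136.1 178.4] yaw_x -1.164 F [-0.4 -1.8  2.3] T [-0.326  0.119  0.111] gap 11.3 q [ 0.19 -0.06  1.5  -0.    1.7   1.35]
```

drive_tool:
  increments:
    - [1,[0,0.0001,0],0.04]
    - [1,[0,0.0002,0],0.08]
    - [1,[0,0.0003,0],0.12]
    - [1,[0,0.0004,0],0.16]
    - [1,[0,0.0005,0],0.2]
    - [1,[0,0.0005,0],0.24]

```text
time_s: 8.12
position: [530.1, 135.5, 177.9]
eef_rot: [[0.164, 0.006, 0.986], [-0.986, -0.002, 0.164], [0.003, -1.0, 0.005]]
force: [-1.5, -1.9, 1.7]
finger_gap: 11.2
```

```bash
python3 -c "
from h import *
show()"
```

```text
t 8.12 p [530.1 135.5 177.9] yaw_x -1.406 F [-1.5 -1.9  1.7] T [-0.339  0.328  0.117] gap 11.2 q [ 0.19 -0.06  1.5  -0.    1.69  1.6 ]
```

drive_tool:
  increments:
    - [1,[0,0.0001,0],0.04]
    - [1,[0,0.0002,0],0.08]
    - [1,[0,0.0003,0],0.12]
    - [1,[0,0.0004,0],0.16]
    - [1,[0,0.0005,0],0.2]
    - [1,[0,0.0005,0],0.24]

```text
time_s: 8.88
position: [530.2, 135.0, 177.4]
eef_rot: [[-0.076, 0.006, 0.997], [-0.997, -0.003, -0.076], [0.002, -1.0, 0.006]]
force: [-0.6, -2.1, 1.4]
finger_gap: 11.2
```

```bash
python3 -c "
from h import *
show()"
```

```text
t 8.88 p [530.2 135.  177.4] yaw_x -1.647 F [-0.6 -2.1  1.4] T [-0.356  0.43   0.104] gap 11.2 q [ 0.19 -0.06  1.5  -0.    1.69  1.84]
```

Still free after 1.37 rad: the moment stays near 0.11. Continue.

drive_tool:
  increments:
    - [1,[0,0.0001,0],0.04]
    - [1,[0,0.0002,0],0.08]
    - [1,[0,0.0003,0],0.12]
    - [1,[0,0.0004,0],0.16]
    - [1,[0,0.0005,0],0.2]
    - [1,[0,0.0005,0],0.24]

```text
time_s: 9.62
position: [530.1, 134.5, 177.0]
eef_rot: [[-0.312, 0.005, 0.95], [-0.95, -0.004, -0.312], [0.002, -1.0, 0.006]]
force: [-2.5, -2.3, 2.1]
finger_gap: 11.1
```

```bash
python3 -c "
from h import *
show()"
```

```text
t 9.62 p [530.1 134.5 177. ] yaw_x -1.889 F [-2.5 -2.3  2.1] T [-0.327  0.556  0.076] gap 11.1 q [ 0.19 -0.06  1.5  -0.    1.69  2.08]
```

drive_tool:
  increments:
    - [1,[0,0.0001,0],0.04]
    - [1,[0,0.0002,0],0.08]
    - [1,[0,0.0003,0],0.12]
    - [1,[0,0.0004,0],0.16]
    - [1,[0,0.0005,0],0.2]
    - [1,[0,0.0005,0],0.24]

```text
time_s: 10.38
position: [529.9, 133.9, 176.5]
eef_rot: [[-0.53, 0.005, 0.848], [-0.848, -0.005, -0.53], [0.002, -1.0, 0.007]]
force: [-2.7, -1.6, 1.8]
finger_gap: 11.5
```

```bash
python3 -c "
from h import *
show()"
```

```text
t 10.38 p [529.9 133.9 176.5] yaw_x -2.13 F [-2.7 -1.6  1.8] T [-0.328  0.591  0.094] gap 11.5 q [ 0.19 -0.06  1.5  -0.01  1.69  2.32]
```

drive_tool:
  increments:
    - [-1,[0,0,0],0]
    - [-1,[0,0,0],0]
    - [-1,[0,0,0],0]
    - [-1,[0,0,-0.0024],-0.18]
    - [-1,[0,0,-0.0024],-0.36]
    - [-1,[0,0,-0.0024],-0.54]
    - [-1,[0,0,-0.0024],-0.72]
    - [-1,[0,0,-0.0024],-0.9]
    - [-1,[0,0,-0.0024],-1.08]
    - [-1,[0,0,-0.0024],-1.26]
    - [-1,[0,0,-0.0024],-1.44]
    - [-1,[0,0,-0.0024],-1.62]

```text
time_s: 11.88
position: [528.0, 135.2, 176.5]
eef_rot: [[0.876, 0.005, 0.483], [-0.483, -0.005, 0.876], [0.007, -1.0, -0.002]]
force: [1.2, 0.4, 0.0]
finger_gap: 85.0
```

```bash
python3 -c "
from h import *
s=show();print(s['eef_rot'].T@(np.array([527.9,135.2,176])-s['position']))"
```

```text
t 11.88 p [528.  135.2 176.5] yaw_x -0.504 F [1.2 0.4 0. ] T [-0.04   0.029 -0.038] gap 85.0 q [ 0.19 -0.06  1.51 -0.01  1.69  0.69]
[-0.03526894  0.4526876  -0.05794447]
```

drive_tool:
  increments:
    - [-1,[0,0,0],-0.18]
    - [-1,[0,0,0],-0.36]
    - [-1,[0,0,0],-0.54]
    - [-1,[0,0,0],-0.72]
    - [-1,[0,0,0],-0.9]
    - [-1,[0,0,0],-1.08]
    - [-1,[0,0,0],-1.26]
    - [-1,[0,0,0],-1.42]
    - [-1,[0,0,0],-1.515]
    - [-1,[0,0,0],-1.515]
    - [-1,[0,0,0],-1.515]

```text
time_s: 13.25
position: [528.0, 135.3, 176.4]
eef_rot: [[0.532, 0.005, -0.847], [0.847, -0.005, 0.532], [-0.001, -1.0, -0.007]]
force: [0.4, -0.0, -0.4]
finger_gap: 85.6
```

```bash
python3 - <<'E'
from h import *
s=show();im=vision.read_camera('wrist')
cv2.imwrite('pics/w3.png',cv2.resize(im[150:384,130:380],(500,468),interpolation=cv2.INTER_CUBIC))
E
```

```text
t 13.25 p [528.  135.3 176.4] yaw_x 1.01 F [ 0.4 -0.  -0.4] T [ 0.02  -0.024 -0.033] gap 85.6 q [ 0.19 -0.06  1.51 -0.01  1.69 -0.82]
```

View pics/w3.png

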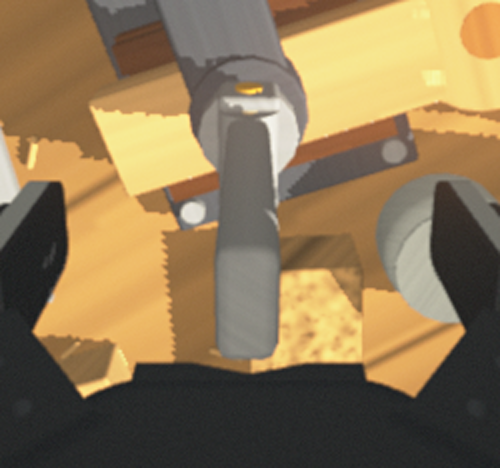

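Blade is again central and square, and the blank is undisturbed. Regrasp and continue turning.

drive_tool:
  increments:
    - [0,[0,0,0],0]
    - [0.4,[0,0,0],0]
    - [0.7,[0,0,0],0]
    - [1,[0,0,0],0]
    - [1,[0,0,0],0]
    - [1,[0,0,0],0]
    - [1,[0,0,0],0]
    - [1,[0,0,0],0]
  grip_force: 60

```text
time_s: 14.3
position: [527.9, 135.2, 176.5]
eef_rot: [[0.532, 0.005, -0.847], [0.847, -0.005, 0.532], [-0.002, -1.0, -0.007]]
force: [-1.4, -1.2, 2.2]
finger_gap: 10.9
```

```bash
python3 -c "
from h import *
show()"
```

```text
t 14.3 p [527.9 135.2 176.5] yaw_x 1.01 F [-1.4 -1.2  2.2] T [-0.191  0.281 -0.068] gap 10.9 q [ 0.19 -0.06  1.51 -0.01  1.69 -0.82]
```

drive_tool:
  increments:
    - [1,[0,0.0001,0],0.04]
    - [1,[0,0.0002,0],0.08]
    - [1,[0,0.0003,0],0.12]
    - [1,[0,0.0004,0],0.16]
    - [1,[0,0.0005,0],0.2]
    - [1,[0,0.0005,0],0.24]

```text
time_s: 15.05
position: [527.9, 135.1, 176.1]
eef_rot: [[0.719, 0.005, -0.695], [0.695, -0.005, 0.719], [-0.0, -1.0, -0.007]]
force: [-1.2, -1.3, 1.3]
finger_gap: 11.3
```

```bash
python3 -c "
from h import *
show()"
```

```text
t 15.05 p [527.9 135.1 176.1] yaw_x 0.769 F [-1.2 -1.3  1.3] T [-0.281  0.238  0.118] gap 11.3 q [ 0.19 -0.06  1.51 -0.01  1.69 -0.58]
```

drive_tool:
  increments:
    - [1,[0,0.0001,0],0.04]
    - [1,[0,0.0002,0],0.08]
    - [1,[0,0.0003,0],0.12]
    - [1,[0,0.0004,0],0.16]
    - [1,[0,0.0005,0],0.2]

```text
time_s: 15.68
position: [527.8, 135.1, 175.7]
eef_rot: [[0.843, 0.005, -0.538], [0.538, -0.005, 0.843], [0.001, -1.0, -0.007]]
force: [-1.0, -1.8, 1.3]
finger_gap: 11.1
```

```bash
python3 -c "
from h import *
show()"
```

```text
t 15.68 p [527.8 135.1 175.7] yaw_x 0.568 F [-1.  -1.8  1.3] T [-0.2    0.275  0.046] gap 11.1 q [ 0.19 -0.06  1.51 -0.01  1.69 -0.38]
```

drive_tool:
  increments:
    - [1,[0,0.0001,0],0.04]
    - [1,[0,0.0002,0],0.08]
    - [1,[0,0.0003,0],0.12]
    - [1,[0,0.0004,0],0.16]
    - [1,[0,0.0005,0],0.2]

```text
time_s: 16.3
position: [527.8, 135.0, 175.3]
eef_rot: [[0.933, 0.005, -0.359], [0.359, -0.006, 0.933], [0.003, -1.0, -0.007]]
force: [-0.9, -1.1, 2.6]
finger_gap: 11.6
```

```bash
python3 -c "
from h import *
show()"
```

```text
t 16.3 p [527.8 135.  175.3] yaw_x 0.367 F [-0.9 -1.1  2.6] T [-0.247  0.276  0.065] gap 11.6 q [ 0.19 -0.06  1.51 -0.01  1.69 -0.18]
```

drive_tool:
  increments:
    - [1,[0,0.0001,0],0.04]
    - [1,[0,0.0002,0],0.08]
    - [1,[0,0.0003,0],0.12]
    - [1,[0,0.0004,0],0.16]
    - [1,[0,0.0005,0],0.2]

```text
time_s: 16.92
position: [527.7, 135.0, 174.9]
eef_rot: [[0.986, 0.005, -0.165], [0.165, -0.006, 0.986], [0.004, -1.0, -0.006]]
force: [-1.0, -1.1, 1.8]
finger_gap: 11.1
```

```bash
python3 -c "
from h import *
show()"
```

```text
t 16.93 p [527.7 135.  174.9] yaw_x 0.166 F [-1.  -1.1  1.8] T [-0.191  0.309  0.081] gap 11.1 q [ 0.19 -0.06  1.51 -0.01  1.69  0.03]
```

drive_tool:
  increments:
    - [1,[0,0.0001,0],0.04]
    - [1,[0,0.0002,0],0.08]
    - [1,[0,0.0003,0],0.12]
    - [1,[0,0.0004,0],0.16]
    - [1,[0,0.0005,0],0.2]

```text
time_s: 17.55
position: [527.7, 135.0, 174.5]
eef_rot: [[0.999, 0.005, 0.035], [-0.035, -0.006, 0.999], [0.005, -1.0, -0.006]]
force: [-0.2, -2.1, 2.3]
finger_gap: 11.3
```

```bash
python3 -c "
from h import *
show()"
```

```text
t 17.55 p [527.7 135.  174.5] yaw_x -0.035 F [-0.2 -2.1  2.3] T [-0.238  0.34   0.133] gap 11.3 q [ 0.19 -0.06  1.51 -0.01  1.69  0.23]
```

drive_tool:
  increments:
    - [1,[0,0.0001,0],0.04]
    - [1,[0,0.0002,0],0.08]
    - [1,[0,0.0003,0],0.12]
    - [1,[0,0.0004,0],0.16]
    - [1,[0,0.0005,0],0.2]

```text
time_s: 18.18
position: [527.6, 135.0, 174.2]
eef_rot: [[0.972, 0.005, 0.234], [-0.234, -0.006, 0.972], [0.006, -1.0, -0.005]]
force: [-1.0, -0.1, 0.6]
finger_gap: 11.4
```

```bash
python3 -c "
from h import *
show()"
```

```text
t 18.18 p [527.6 135.  174.2] yaw_x -0.236 F [-1.  -0.1  0.6] T [-0.193  0.359  0.123] gap 11.4 q [ 0.19 -0.06  1.51 -0.01  1.69  0.43]
```

drive_tool:
  increments:
    - [1,[0,0.0001,0],0.03]
    - [1,[0,0.0001,0],0.06]
    - [1,[0,0.0002,0],0.09]
    - [1,[0,0.0002,0],0.12]

```text
time_s: 18.68
position: [527.6, 135.0, 173.9]
eef_rot: [[0.937, 0.004, 0.35], [-0.35, -0.006, 0.937], [0.006, -1.0, -0.004]]
force: [-0.4, -1.3, 1.5]
finger_gap: 11.2
```

```bash
python3 -c "
from h import *
show()"
```

```text
t 18.68 p [527.6 135.  173.9] yaw_x -0.358 F [-0.4 -1.3  1.5] T [-0.175  0.409  0.044] gap 11.2 q [ 0.19 -0.06  1.51 -0.01  1.69  0.55]
```

drive_tool:
  increments:
    - [1,[0,0.0001,0],0.03]
    - [1,[0,0.0001,0],0.06]
    - [1,[0,0.0002,0],0.09]
    - [1,[0,0.0002,0],0.12]

```text
time_s: 19.18
position: [527.6, 135.1, 173.7]
eef_rot: [[0.887, 0.004, 0.462], [-0.462, -0.006, 0.887], [0.007, -1.0, -0.003]]
force: [-0.0, -0.1, 1.4]
finger_gap: 11.5
```

```bash
python3 -c "
from h import *
show()"
```

```text
t 19.18 p [527.6 135.1 173.7] yaw_x -0.48 F [-0.  -0.1  1.4] T [-0.173  0.42   0.123] gap 11.5 q [ 0.19 -0.06  1.51 -0.01  1.69  0.67]
```

drive_tool:
  increments:
    - [1,[0,0.0001,0],0.04]
    - [1,[0,0.0002,0],0.08]
    - [1,[0,0.0003,0],0.12]
    - [1,[0,0.0004,0],0.16]
    - [1,[0,0.0005,0],0.2]

```text
time_s: 19.8
position: [527.5, 135.1, 173.4]
eef_rot: [[0.776, 0.005, 0.63], [-0.63, -0.006, 0.776], [0.007, -1.0, -0.002]]
force: [0.3, -0.6, 2.7]
finger_gap: 11.5
```

```bash
python3 -c "
from h import *
show()"
```

```text
t 19.8 p [527.5 135.1 173.4] yaw_x -0.682 F [ 0.3 -0.6  2.7] T [-0.185  0.453  0.203] gap 11.5 q [ 0.19 -0.06  1.51 -0.01  1.69  0.87]
```

drive_tool:
  increments:
    - [1,[0,0.0001,0],0.04]
    - [1,[0,0.0002,0],0.08]
    - [1,[0,0.0003,0],0.12]
    - [1,[0,0.0004,0],0.16]
    - [1,[0,0.0005,0],0.2]

```text
time_s: 20.42
position: [527.5, 135.1, 173.1]
eef_rot: [[0.634, 0.005, 0.773], [-0.773, -0.006, 0.634], [0.007, -1.0, -0.0]]
force: [-0.8, -1.0, 2.9]
finger_gap: 11.2
```

```bash
python3 -c "
from h import *
show()"
```

```text
t 20.43 p [527.5 135.1 173.1] yaw_x -0.884 F [-0.8 -1.   2.9] T [-0.126  0.552  0.194] gap 11.2 q [ 0.19 -0.06  1.51 -0.01  1.69  1.08]
```

drive_tool:
  increments:
    - [1,[0,0.0001,0],0.03]
    - [1,[0,0.0002,0],0.06]

```text
time_s: 20.68
position: [527.5, 135.1, 173.0]
eef_rot: [[0.585, 0.005, 0.811], [-0.811, -0.006, 0.585], [0.007, -1.0, 0.0]]
force: [-1.9, -1.4, 3.6]
finger_gap: 11.4
```

```bash
python3 -c "
from h import *
show()"
```

```text
t 20.68 p [527.5 135.1 173. ] yaw_x -0.946 F [-1.9 -1.4  3.6] T [-0.142  0.508  0.249] gap 11.4 q [ 0.19 -0.06  1.51 -0.01  1.69  1.14]
```

drive_tool:
  increments:
    - [1,[0,0.0001,0],0.03]
    - [1,[0,0.0002,0],0.06]

```text
time_s: 20.92
position: [527.5, 135.1, 172.9]
eef_rot: [[0.534, 0.005, 0.846], [-0.846, -0.005, 0.534], [0.007, -1.0, 0.001]]
force: [-0.7, -1.4, 3.1]
finger_gap: 11.1
```

```bash
python3 -c "
from h import *
show()"
```

```text
t 20.93 p [527.5 135.1 172.9] yaw_x -1.008 F [-0.7 -1.4  3.1] T [-0.158  0.586  0.233] gap 11.1 q [ 0.19 -0.06  1.51 -0.01  1.69  1.2 ]
```

drive_tool:
  increments:
    - [1,[0,0.0001,0],0.03]
    - [1,[0,0.0002,0],0.06]

```text
time_s: 21.18
position: [527.5, 135.1, 172.7]
eef_rot: [[0.48, 0.005, 0.877], [-0.877, -0.005, 0.48], [0.007, -1.0, 0.001]]
force: [-1.3, -2.5, 2.9]
finger_gap: 11.6
```

```bash
python3 -c "
from h import *
show()"
```

```text
t 21.18 p [527.5 135.1 172.7] yaw_x -1.07 F [-1.3 -2.5  2.9] T [-0.125  0.535  0.254] gap 11.6 q [ 0.19 -0.06  1.51 -0.01  1.69  1.26]
```

drive_tool:
  increments:
    - [1,[0,0.0001,0],0.03]
    - [1,[0,0.0002,0],0.06]

```text
time_s: 21.42
position: [527.5, 135.1, 172.6]
eef_rot: [[0.425, 0.005, 0.905], [-0.905, -0.005, 0.425], [0.007, -1.0, 0.002]]
force: [-1.5, -1.4, 3.7]
finger_gap: 11.5
```

```bash
python3 -c "
from h import *
show()"
```

```text
t 21.43 p [527.5 135.1 172.6] yaw_x -1.132 F [-1.5 -1.4  3.7] T [-0.173  0.644  0.318] gap 11.5 q [ 0.19 -0.06  1.51 -0.01  1.69  1.32]
```

drive_tool:
  increments:
    - [1,[0,0.0001,0],0.03]
    - [1,[0,0.0002,0],0.06]

```text
time_s: 21.68
position: [527.5, 135.2, 172.6]
eef_rot: [[0.368, 0.005, 0.93], [-0.93, -0.005, 0.368], [0.007, -1.0, 0.003]]
force: [-2.4, -0.6, 4.0]
finger_gap: 11.4
```

```bash
python3 -c "
from h import *
show()"
```

```text
t 21.68 p [527.5 135.2 172.6] yaw_x -1.194 F [-2.4 -0.6  4. ] T [-0.13   0.622  0.327] gap 11.4 q [ 0.19 -0.06  1.52 -0.01  1.69  1.39]
```

Snug: 4.06 rad turned, moment about 0.32 N m against about 0.10 free. I'll open a little and feel gently which way the lever folds.

drive_tool:
  increments:
    - [0.2,[0,0,0],0]
    - [0.2,[0,0,0],0]
    - [0.2,[0,0,0],0]
    - [0.2,[-0.003,0,0],0]
    - [0.2,[-0.006,0,0],0]
    - [0.2,[-0.008,0,0],0]
  grip_force: 20

```text
time_s: 22.42
position: [524.4, 142.9, 172.5]
eef_rot: [[0.368, 0.005, 0.93], [-0.93, -0.005, 0.368], [0.007, -1.0, 0.003]]
force: [0.3, -0.5, -0.3]
finger_gap: 34.5
```

```bash
python3 -c "
from h import *
s=show();print(s['eef_rot'].T@s['force'],s['eef_rot'].T@(s['position']-np.array([527.5,135.2,172.6])))"
```

```text
t 22.43 p [524.4 142.9 172.5] yaw_x -1.194 F [ 0.3 -0.5 -0.3] T [ 0.039 -0.027  0.003] gap 34.5 q [ 0.21 -0.07  1.52 -0.01  1.69  1.4 ]
[0.52672766 0.28329238 0.07548337] [-8.29047262  0.04448874 -0.01760285]
```

Touch is expected about 3 mm further on. Advance slowly.

drive_tool:
  increments:
    - [0.2,[-0.001,0,0],0]
    - [0.2,[-0.002,0,0],0]
    - [0.2,[-0.003,0,0],0]
    - [0.2,[-0.004,0,0],0]

```text
time_s: 22.92
position: [523.3, 145.8, 172.5]
eef_rot: [[0.368, 0.006, 0.93], [-0.93, -0.007, 0.368], [0.008, -1.0, 0.003]]
force: [1.1, -5.1, 0.0]
finger_gap: 34.0
```

```bash
python3 -c "
from h import *
s=show();print(s['eef_rot'].T@s['force'],s['eef_rot'].T@(s['position']-np.array([527.5,135.2,172.6])))"
```

```text
t 22.93 p [523.3 145.8 172.5] yaw_x -1.194 F [ 1.1 -5.1  0. ] T [-0.798 -0.336  0.01 ] gap 34.0 q [ 0.21 -0.07  1.52 -0.01  1.69  1.41]
[ 5.12038953  0.02449069 -0.81158547] [-11.44168514  -0.01826054  -0.01215633]
```

drive_tool:
  increments:
    - [0.2,[-0.0005,0,0],0]
    - [0.2,[-0.001,0,0],0]

```text
time_s: 23.18
position: [523.2, 146.1, 172.5]
eef_rot: [[0.367, 0.006, 0.93], [-0.93, -0.008, 0.367], [0.01, -1.0, 0.003]]
force: [2.8, -6.8, -0.9]
finger_gap: 34.6
```

```bash
python3 -c "
from h import *
s=show();print(s['eef_rot'].T@s['force'],s['eef_rot'].T@(s['position']-np.array([527.5,135.2,172.6])))"
```

```text
t 23.18 p [523.2 146.1 172.5] yaw_x -1.195 F [ 2.8 -6.8 -0.9] T [-0.958 -0.393  0.06 ] gap 34.6 q [ 0.22 -0.07  1.52 -0.01  1.69  1.41]
[7.34816635 0.92415232 0.140272  ] [-11.70171748  -0.03174258  -0.01768613]
```

drive_tool:
  increments:
    - [0.2,[-0.001,0,0],0]
    - [0.2,[-0.002,0,0],0]

```text
time_s: 23.42
position: [522.9, 146.9, 172.6]
eef_rot: [[0.366, 0.007, 0.931], [-0.931, -0.01, 0.366], [0.012, -1.0, 0.003]]
force: [3.4, -6.9, 0.2]
finger_gap: 34.1
```

```bash
python3 -c "
from h import *
s=show();print(s['eef_rot'].T@s['force'],s['eef_rot'].T@(s['position']-np.array([527.5,135.2,172.6])))"
```

```text
t 23.43 p [522.9 146.9 172.6] yaw_x -1.196 F [ 3.4 -6.9  0.2] T [-1.102 -0.498  0.041] gap 34.1 q [ 0.22 -0.07  1.52 -0.01  1.69  1.41]
[ 7.66817071 -0.13270572  0.61446983] [-12.54525856  -0.16505253  -0.02339443]
```

drive_tool:
  increments:
    - [0.2,[-0.001,0,0],0]
    - [0.2,[-0.002,0,0],0]
    - [0.2,[-0.003,0,0],0]

```text
time_s: 23.8
position: [522.3, 148.4, 172.8]
eef_rot: [[0.365, 0.008, 0.931], [-0.931, -0.012, 0.365], [0.015, -1.0, 0.003]]
force: [2.3, -6.7, 0.7]
finger_gap: 34.2
```

```bash
python3 - <<'E'
from h import *
s=show();print(s['eef_rot'].T@s['force'],s['eef_rot'].T@(s['position']-np.array([527.5,135.2,172.6])))
im=vision.read_camera('wrist')
cv2.imwrite('pics/w4.png',cv2.resize(im[150:384,130:380],(500,468),interpolation=cv2.INTER_CUBIC))
E
```

```text
t 23.8 p [522.3 148.4 172.8] yaw_x -1.198 F [ 2.3 -6.7  0.7] T [-1.24  -0.465 -0.041] gap 34.2 q [ 0.22 -0.07  1.52 -0.01  1.69  1.42]
[ 7.04754501 -0.64814423 -0.29554162] [-14.17861828  -0.38241639  -0.02450547]
```

View pics/w4.png

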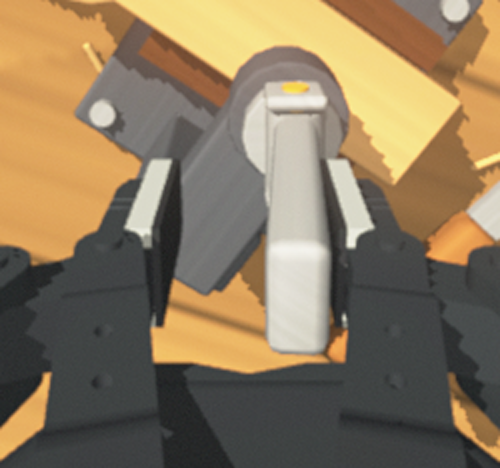

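It folds toward tool −x: the force levels off near 7 N and the blade has tilted about 0.07 rad. I'll lift clear, close the fingers, and come in behind the blade's back.

drive_tool:
  increments:
    - [-1,[0.003,0,0],0]
    - [-1,[0.006,0,0],0]
    - [-1,[0.01,0,0],0]
    - [-1,[0.014,-0.02,0],0]
    - [-1,[0.014,-0.045,0],0]
    - [-1,[0.02,-0.062,0],0]
    - [1,[0.035,-0.062,0],0]
    - [1,[0.044,-0.062,0],0]
    - [1,[0.044,-0.062,0],0]
    - [1,[0.044,-0.062,0],0]
    - [1,[0.044,-0.062,0],0]
    - [1,[0.044,-0.062,0],0]
  grip_force: 40

```text
time_s: 25.35
position: [537.7, 108.6, 235.3]
eef_rot: [[0.365, 0.008, 0.931], [-0.931, -0.012, 0.365], [0.014, -1.0, 0.003]]
force: [0.8, -0.7, 0.4]
finger_gap: -0.0
```

```bash
python3 - <<'E'
from h import *
s=show();print(s['eef_rot'].round(3),s['eef_rot'].T@(s['position']-np.array([527.5,135.2,202])))
a=vision.read_camera('wrist');b=vision.read_camera('scene')
cv2.imwrite('pics/w5.png',np.hstack([cv2.resize(a[120:384,110:400],(440,400)),cv2.resize(b[110:240,240:350],(340,400),interpolation=cv2.INTER_CUBIC)]))
E
```

```text
t 25.35 p [537.7 108.6 235.3] yaw_x -1.197 F [ 0.8 -0.7  0.4] T [ 0.062 -0.023  0.001] gap -0.0 q [ 0.15 -0.05  1.4  -0.01  1.79  1.34]
[[ 0.365  0.008  0.931]
 [-0.931 -0.012  0.365]
 [ 0.014 -1.     0.003]] [ 28.94229471 -32.9212127   -0.15356383]
```

View pics/w5.png

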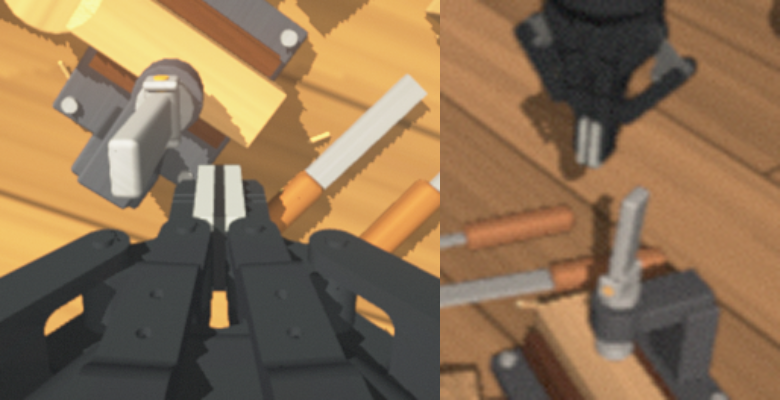

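drive_tool:
  increments:
    - [1,[0,0.015,0],0]
    - [1,[0,0.033,0],0]
    - [1,[0,0.033,0],0]
    - [1,[-0.006,0.033,0],0]
    - [1,[-0.012,0.033,0],0]
    - [1,[-0.019,0.033,0],0]
    - [1,[-0.025,0.0335,0],0]
    - [1,[-0.031,0.034,0],0]

```text
time_s: 26.45
position: [526.8, 137.1, 201.4]
eef_rot: [[0.365, 0.009, 0.931], [-0.931, -0.013, 0.365], [0.015, -1.0, 0.004]]
force: [1.8, -3.5, 0.3]
finger_gap: -0.0
```

```bash
python3 - <<'E'
from h import *
s=show();print(s['eef_rot'].T@s['force'],s['eef_rot'].T@(s['position']-np.array([527.5,135.2,202])))
E
```

```text
t 26.45 p [526.8 137.1 201.4] yaw_x -1.197 F [ 1.8 -3.5  0.3] T [-0.518 -0.19   0.004] gap -0.0 q [ 0.2  -0.07  1.47 -0.01  1.73  1.4 ]
[ 3.96652197 -0.25404106  0.42556207] [-2.01871061  0.61806505 -0.00707856]
```

drive_tool:
  increments:
    - [1,[-0.006,0.0016,0],0]
    - [1,[-0.0115,0.0037,0],0]
    - [1,[-0.017,0.0063,0],0]
    - [1,[-0.022,0.0094,0],0]
    - [1,[-0.027,0.013,0],0]
    - [1,[-0.031,0.017,0],0]
    - [1,[-0.035,0.022,0],0]
    - [1,[-0.039,0.0265,0],0]

```text
time_s: 27.45
position: [512.6, 173.9, 174.7]
eef_rot: [[0.365, 0.01, 0.931], [-0.931, -0.012, 0.365], [0.014, -1.0, 0.005]]
force: [-1.0, -2.4, 4.8]
finger_gap: -0.4
```

```bash
python3 - <<'E'
from h import *
s=show();print(s['eef_rot'].T@s['force'],s['eef_rot'].T@(s['position']-np.array([527.5,135.2,202])))
E
```

```text
t 27.45 p [512.6 173.9 174.7] yaw_x -1.197 F [-1.  -2.4  4.8] T [-0.285  0.114  0.011] gap -0.4 q [ 0.27 -0.07  1.52 -0.01  1.69  1.47]
[ 1.94767009 -4.79412355 -1.81440321] [-41.8596383   26.7426446    0.17682461]
```

drive_tool:
  increments:
    - [1,[-0.0025,0.005,0],0]
    - [1,[-0.0045,0.01,0],0]
    - [1,[-0.006,0.015,0],0]
    - [1,[-0.007,0.019,0],0]
    - [1,[-0.0075,0.022,0],0]
    - [1,[-0.008,0.024,0],0]

```text
time_s: 28.2
position: [509.3, 182.4, 150.4]
eef_rot: [[0.366, 0.009, 0.93], [-0.93, -0.009, 0.366], [0.012, -1.0, 0.005]]
force: [-3.2, 1.3, 4.5]
finger_gap: -0.0
```

```bash
python3 - <<'E'
from h import *
s=show();print(s['eef_rot'].T@s['force'],s['eef_rot'].T@(s['position']-np.array([527.5,135.2,202])))
E
```

```text
t 28.2 p [509.3 182.4 150.4] yaw_x -1.196 F [-3.2  1.3  4.5] T [ 0.253  0.475 -0.015] gap -0.0 q [ 0.29 -0.07  1.56 -0.01  1.65  1.48]
[-2.3068726  -4.55480295 -2.45611885] [-51.20420584  50.9741384    0.15055977]
```

drive_tool:
  increments:
    - [1,[0,0.001,0],0]
    - [1,[0,0.002,0],0]
    - [1,[0,0.002,0],0]

```text
time_s: 28.58
position: [509.2, 182.8, 148.4]
eef_rot: [[0.367, 0.008, 0.93], [-0.93, -0.008, 0.367], [0.011, -1.0, 0.005]]
force: [-2.3, -0.6, 5.3]
finger_gap: -0.3
```

```bash
python3 -c "
from h import *
s=show()"
```

```text
t 28.57 p [509.2 182.8 148.4] yaw_x -1.195 F [-2.3 -0.6  5.3] T [-0.126  0.365  0.016] gap -0.3 q [ 0.29 -0.07  1.56 -0.01  1.64  1.48]
```

drive_tool:
  increments:
    - [1,[0,0.001,0],0]
    - [1,[0,0.002,0],0]
    - [1,[0,0.002,0],0]

```text
time_s: 28.95
position: [509.3, 182.9, 148.2]
eef_rot: [[0.367, 0.01, 0.93], [-0.93, -0.008, 0.367], [0.011, -1.0, 0.006]]
force: [-4.6, -1.5, 10.7]
finger_gap: -0.3
```

```bash
python3 -c "
from h import *
s=show()"
```

```text
t 28.95 p [509.3 182.9 148.2] yaw_x -1.195 F [-4.6 -1.5 10.7] T [-0.4    0.685  0.004] gap -0.3 q [ 0.29 -0.07  1.57 -0.01  1.64  1.48]
```

It stops at TCP z = 148.2 mm, the predicted shut height, and the force is rising. One firmer press, then lift away and look.

drive_tool:
  increments:
    - [1,[0,0.002,0],0]
    - [1,[0,0.004,0],0]
    - [1,[0,0.004,0],0]

```text
time_s: 29.32
position: [509.5, 183.1, 147.8]
eef_rot: [[0.366, 0.013, 0.93], [-0.93, -0.007, 0.367], [0.011, -1.0, 0.01]]
force: [-7.1, -2.4, 19.6]
finger_gap: 0.2
```

```bash
python3 -c "
from h import *
s=show()"
```

```text
t 29.32 p [509.5 183.1 147.8] yaw_x -1.196 F [-7.1 -2.4 19.6] T [-0.57   1.237 -0.096] gap 0.2 q [ 0.29 -0.07  1.57 -0.01  1.64  1.48]
```

drive_tool:
  increments:
    - [1,[0,-0.005,0],0]
    - [1,[0,-0.02,0],0]
    - [1,[0,-0.06,0],0]
    - [1,[0,-0.11,0],0]
    - [1,[0.02,-0.15,0],0]
    - [1,[0.05,-0.15,0],0]
    - [1,[0.05,-0.15,0],0]
    - [1,[0.05,-0.15,0],0]

```text
time_s: 30.32
position: [525.7, 137.9, 297.6]
eef_rot: [[0.366, 0.011, 0.93], [-0.93, -0.006, 0.366], [0.01, -1.0, 0.008]]
force: [-0.8, 0.4, -0.1]
finger_gap: -0.0
```

```bash
python3 - <<'E'
from h import *
s=show();a=vision.read_camera('wrist');b=vision.read_camera('scene')
cv2.imwrite('pics/w6.png',np.hstack([cv2.resize(a[20:284,110:400],(440,400)),cv2.resize(b[155:285,240:350],(340,400),interpolation=cv2.INTER_CUBIC)]))
E
```

```text
t 30.32 p [525.7 137.9 297.6] yaw_x -1.196 F [-0.8  0.4 -0.1] T [ 0.04   0.045 -0.009] gap -0.0 q [ 0.2  -0.05  1.28 -0.01  1.9   1.39]
```

View pics/w6.png

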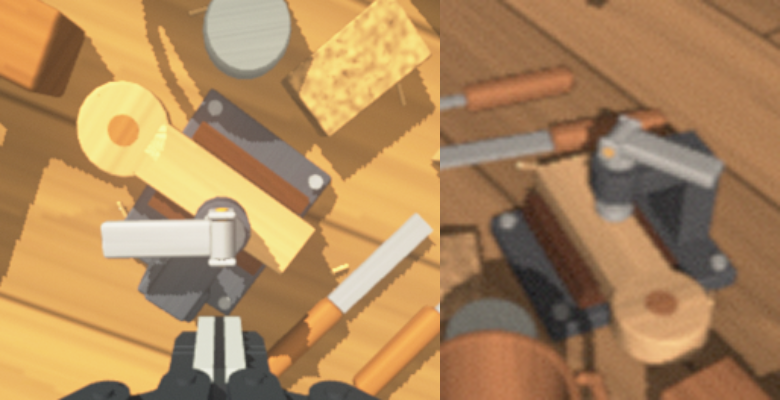

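Lever lies flat across the head in both views, and the blank sits where it was. The other bench items look untouched and the robot is clear, so I'm handing in.

```bash
python3 -c "
from workcell import job;print(job.close_job())"
```

```text
the job is handed in; nothing more can be done
None
```

The ladle blank is clamped and the job is handed in, with the robot clear of everything; the clock read about 30 s of the 72 allowed. No verdict came back.

- **Screwing down:** I turned the bolt clockwise 4.06 rad in two grasps. The moment ran at about 0.10 N m while free and reached about 0.32 N m at the end. That is about 0.22 above free running, inside the 0.15–0.3 snug window. Single readings scattered by about 0.03 N m, so I judged it on the trend.
- **Finding the fold direction:** The pictures did not show which way the lever folds, so I nudged it gently while it was snug. It gave way at about 7 N.
- **Folding:** I pushed the blade over and down with closed fingers. It stopped at the height expected for fully shut, and I confirmed it with a press of about 20 N.
- **Last pictures:** The lever lies flat across the head in both views and the blank is still between its lips. The nearby items that the pictures show look undisturbed, though I judged that by eye and did not measure it. No check failed.

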